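Count the next sample and bring it to the front of the carousel

TASK

Log the next sample on the blue tally counter: swing its red-posted lever all the way to its stop and let it spring back. Then turn the sample carousel by the black knob on its top until the red-capped vial stands in line with the yellow pointer at the front, and finish while still gripping the knob, holding the turntable still there. Do not touch the glass vials, and leave the weight and the tins behind where they are.

Things in the scene. Friction and masses are not known exactly. Their poses are not given: they have to be found in the camera images.
- carousel: Grey round foot of the sample carousel, 170 mm across, 18 mm high, fixed to the table. Origin: centre of its underside, on the turning axis; z up. A 32 mm wide tongue with a yellow pointer sticks out of the foot along its own -x, its tip 120 mm from the axis: that is the carousel's front, on the side of the robot.
- turntable (a joint): Angle of the carousel's turntable (158 mm disc with a white holder plate, free to turn either way without stops, light friction) about the vertical axis, counter-clockwise from above positive. At 0, or any whole turn, the red-capped vial stands exactly at the yellow pointer; it starts anywhere from 0.8 to 5.48. It stays where it is left but is easily knocked on.
- knob_grip (a point): Middle of the carousel's round black fluted knob, 42 mm diameter and 32 mm high, on the turning axis. The point lies 16 mm below the knob's top, 141 mm above the table. The knob is fixed to the turntable and stands on an 18 mm stem above the vials, its underside 23 mm above their caps.
- carousel_knob: The same knob; origin at the centre of its underside, 125 mm above the table, z up.
- vial_red_mid (a point): Middle of the red-capped glass vial, the only one with a red cap: 27 mm diameter, 68 mm high, clipped fast upright in the turntable 60 mm from the turning axis; its cap ends 102 mm above the table.
- vial_red: The red-capped vial; origin at the centre of its underside.
- counter_lever (a joint): Angle of the tally counter's steel lever about its vertical pivot: 0 at rest, 1.0 rad at its stop, counter-clockwise from above positive, so the post moves to the robot's right. A spring drives it back to 0 when let go; the post needs about 0.7 N to start and 2.7 N at the stop.
- lever_post (a point): Middle of the upright red post at the free end of the lever, 10 mm diameter (12 mm at its top), 74 mm from the pivot. The point lies 72 mm above the table; the post stands free from 51 to 93 mm above the table and the lever's flat arm lies just below it.
- lever_pivot (a point): Point on the lever's vertical pivot axis, at the height of lever_post, 72 mm above the table.
- counter: Bench tally counter, a blue box 60 x 60 mm, 41 mm high, on a 90 x 80 mm steel plate fixed to the table. Origin: centre of its underside, below the pivot. Its front with the four dark windows is its own -x; the lever points to its front, at rest 0.5 rad to its left (+y), at the stop 0.5 rad to its right (-y).
- weight_100: Loose grey 100 g calibration weight, 28 mm diameter, 38 mm high, standing behind the carousel; origin at the centre of its underside. Leave alone.
- tin_big: Loose white moisture tin, 64 mm diameter, 30 mm high, behind the carousel; origin at the centre of its underside. Leave alone.
- tin_small: Loose white moisture tin, 50 mm diameter, 34 mm high, behind the counter; origin at the centre of its underside. Leave alone.
- vial_black_1: A black-capped vial of the same size as the red-capped one, clipped fast in another of the six places, 60 mm from the axis (one place is empty); origin at the centre of its underside.
- vial_black_2: A black-capped vial of the same size as the red-capped one, clipped fast in another of the six places, 60 mm from the axis (one place is empty); origin at the centre of its underside.
- vial_black_3: A black-capped vial of the same size as the red-capped one, clipped fast in another of the six places, 60 mm from the axis (one place is empty); origin at the centre of its underside.
- vial_black_4: A black-capped vial of the same size as the red-capped one, clipped fast in another of the six places, 60 mm from the axis (one place is empty); origin at the centre of its underside.
- sieve_shaker: Tall fixed sieve shaker to the robot's right of the carousel: base about 380 x 300 mm, a 210 mm wide stack of sieves up to 0.55 m and two rods above; origin at the centre of its underside. The arm starts on its other side and has to draw in towards itself to pass in front of it; do not sweep across at full reach.

How it is judged:
On the way, in this order (a step that is already met when the one before it is completed fails the run):
1. the counter's lever is swung to its stop (value of joint counter_lever above 0.92 rad), for 0.05 s.
2. the lever is let go and has sprung back (value of joint counter_lever below 0.1 rad and contact force between the fingers and counter_lever below 0.1 N), for 0.2 s.
3. the red-capped vial is at the pointer and the gripped knob holds it still (y of vial_red_mid in the frame of carousel between -0.008 and 0.008 m and x of vial_red_mid in the frame of carousel below 0 m and contact force between the fingers and carousel_knob above 2 N and distance between the grasp point and knob_grip below 0.03 m and velocity of joint turntable between -0.05 and 0.05 rad/s), for 0.2 s.
At the end, for the whole second after the job is handed in: The red-capped vial's centre is within 8 mm sideways of the line of the yellow pointer, on its side of the axis; the turntable stands still (under 0.05 rad/s); the knob is between the fingers, gripped with more than 2 N; the counter's lever is back at rest (under 0.1 rad) (all of step 3 and value of joint counter_lever below 0.1 rad); the arm keeps its last pose, push and grip.
It fails at once if a glass vial is touched (over 1 N) (contact force between any of the arm, the fingers and vial_red above 1 N or contact force between any of the arm, the fingers and vial_black_1 above 1 N or contact force between any of the arm, the fingers and vial_black_2 above 1 N or contact force between any of the arm, the fingers and vial_black_3 above 1 N or contact force between any of the arm, the fingers and vial_black_4 above 1 N).
It fails at once if the weight or a tin is shifted by more than 15 mm (distance of any of weight_100, tin_big, tin_small from where it was at the start of the episode above 0.015 m).
It also fails if it takes over 72 s, if anything falls off the work surface, if the arm or the gripper's body presses on something with over 40 N, if the wrist force passes 120 N, or if a joint passes its speed limit or range.

ROBOT

A 6-joint arm with a two-finger parallel gripper is mounted at the origin on a cart in front of the work surface, level with it; the furniture and walls round the work are solid. World frame = base frame: x ahead of the robot, y to its left, z up, the work surface at z = 0. Lengths are in m, angles in rad, forces in N, time in s.
With the tool pointing down it reaches from about 0.325 to 0.9 m from the base axis. Payload 6.1 kg.
Tool frame: the origin (TCP) lies on the centre line of the jaws, within the pads' length; the fingertips stand 11 mm ahead of it and the grasp point (between the pads) lies 8 mm behind it; x points along the fingers, y is the direction in which the jaws open and shut, and the axes are right-handed (so a half turn about x gives the same grasp; the last joint's range is limited). The gripper opens to 87 mm and grips with 3 to 60 N. Pads are 19 mm wide; open, the fingers measure 117 mm over their backs; the gripper's body (75 mm by 190 mm) begins 51 mm behind the grasp point.
Start: joints at [-1.366, 0.22, 1.526, -0, 1.395, -0.126], TCP at [0.203, -0.591, 0.234] pointing down, gripper open.
Joint ranges: [-2.98, 2.98], [-0.91, 2.08], [0.09, 2.57], [-1.24, 4.39], [0.2, 2.65], [-2.68, 2.68]. Speed limits (rad/s): [2.57, 2.57, 3.01, 3.14, 3.14, 3.14].

INTERFACE

Orientations are given as a unit quaternion [w, x, y, z].
In Python, from plant import r gives the robot as it stands. The module is installed in compiled form; this text tells all that it offers.
- The arm moves only by the shell command python3 -m jog 'ROWS' [OPENING] [FORCE]. ROWS is a JSON object of lists of equal length, an entry for each row: "translation": the shift along the world's x, y, z in units of 40 mm (1.0 is 40 mm), a list of three; "spin": the turn about the world's z in units of 6 degrees (1.0 is 6 degrees). In form: {"translation": [[dx, dy, dz], ...], "spin": [spin, ...]}. A call has 1 to 12 rows; each row is the pose to reach, as a shift and turn from the pose measured when the call began; what a row does not reach only later rows make up. A row lasts 1/12 s, in which the tool goes at most 41.7 mm and 7.16 degrees, less where a joint would pass 70% of its speed; a pose out of reach is approached as far as the arm can. A call with a gripper value outside its range is refused whole. OPENING is the finger opening in mm, from 0 to 87, set as the call begins (- or left out, the last holds). The fingers move at their own pace and stop on an object; FORCE is the grip in N (left out, the last holds). Time passes only in rows, so rows that repeat a pose let the fingers close. It gives the time, the measured TCP pose, the force and the opening at its end, in the units of the state.
- r.state(): the state, without advancing time (a new reading comes with each control period).
- r.camera(name): name is "side" or "top"; returns a dict with "img" (384x512x3 uint8, blue, green, red), "K" (3x3 intrinsics, pixels), "R" (3x3) and "t" (3): a world point X has camera coordinates R X + t. Camera axes: x right, y down, z forward; pixel columns grow to the right and rows downward; lengths in m; the calibration is good to about 2 mm. A picture is of the moment at which its call begins. There is no depth.
- r.hand_in(): hands the job in, once; it reports no verdict.
The state is a dict: "clock": time; "joint_pos": joint angles; "joint_vel": joint speeds; "joint_efforts": joint torques, N m; "position": TCP position; "eef_rot": TCP orientation; "ft_force": force on the tool from outside, world axes, zero at the start; "moment": the same for the moment, N m; "opening": opening from 0.0 (shut) to 1.0 (fully open).
Only numpy, scipy, OpenCV 4.12 (cv2) and the standard library are available. Lean on these libraries where they do the work, as an engineer would, in place of code of your own. Each camera call takes 0.05 s, during which the arm holds its last target. There are 200 camera calls.

## Working session

There is one attempt and no reset: what is moved stays moved. The work goes in short steps, Python scripts to look and compute and a shell command to move; the robot and the scene stay as the last step left them, time stands still between calls to the robot, and variables do not carry over. Pictures are saved under pics/ and viewed, about 8 in all and at most 12, crops included, and the job is handed in when it is done.

```bash
mkdir -p pics; python3 - <<'E'
from plant import r
import cv2,numpy as np
for n in("top","side"):
    c=r.camera(n); cv2.imwrite(f"pics/{n}0.png",c["img"]); np.savez(f"{n}0.npz",**c)
    print(n,c["K"].tolist(),np.round(c["R"],3).tolist(),c["t"])
s=r.state(); print(s)
E
```

```text
top [[475.9239924911219, 0.0, 254.47639416378888], [0.0, 475.9239924911219, 195.49192891332393], [0.0, 0.0, 1.0]] [[-0.0, -1.0, -0.028], [-0.989, 0.004, -0.149], [0.149, 0.028, -0.988]] [0.15355384 0.59626342 1.09974808]
side [[380.1598564511997, 0.0, 254.5013234586645], [0.0, 380.1598564511997, 195.3215694607764], [0.0, 0.0, 1.0]] [[0.037, -0.999, 0.004], [-0.863, -0.034, -0.504], [0.503, 0.016, -0.864]] [0.10203705 0.58917552 0.64414602]
{'clock': 0.1, 'joint_pos': array([-1.36610461e+00,  2.21149068e-01,  1.52750761e+00, -2.33732275e-08,
        1.39468343e+00, -1.26089356e-01]), 'joint_vel': array([-0.00097637, -0.00062879, -0.00358305, -0.0001647 , -0.00116493,
       -0.00023318]), 'joint_efforts': array([ 4.40432586e-04, -4.95945239e+01, -3.88519371e+01,  7.02418922e-02,
        5.16458962e-02, -5.13009786e-05]), 'position': array([ 0.2028808 , -0.59058478,  0.23253973]), 'eef_rot': array([-0.11579895, -0.69743315, -0.11703363,  0.69748171]), 'ft_force': array([ 0.95912557,  0.94050647, -0.75610416]), 'moment': array([ 0.03761215, -0.00263914, -0.05939518]), 'opening': 0.9999743821304924}
```

View pics/top0.png

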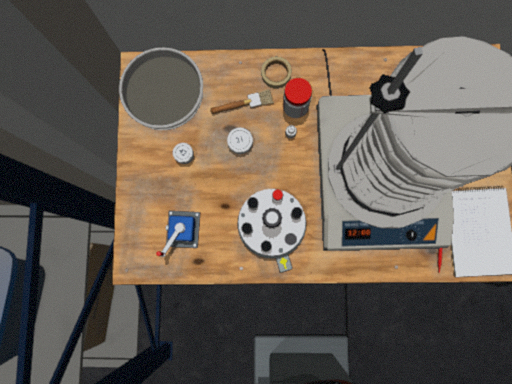

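View pics/side0.png

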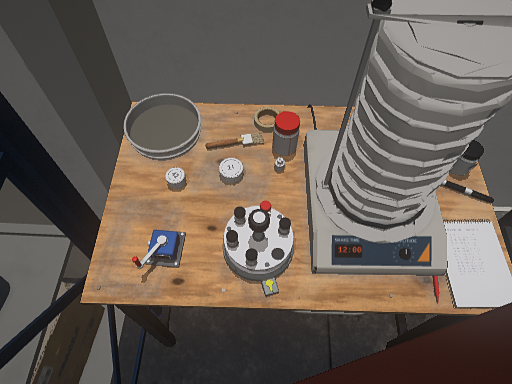

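Top view: red post at about (158,254), lever pivot (180,228), knob (271,217), red cap (278,195), yellow pointer (284,264). The side view agrees, with the post at (136,261), the knob at (259,219), the red cap at (266,207) and the pointer at (269,287). Next I'll turn these into world positions.

```bash
cat > h.py <<'E'
import cv2,numpy as np
def ray(c,px,z):
    d=c["R"].T@np.linalg.inv(c["K"])@[px[0],px[1],1.]; o=-c["R"].T@c["t"]
    return (o+d*(z-o[2])/d[2])
def tri(cs,ps):
    A=np.zeros((3,3));b=np.zeros(3);L=[]
    for c,p in zip(cs,ps):
        d=c["R"].T@np.linalg.inv(c["K"])@[p[0],p[1],1.];d/=np.linalg.norm(d);o=-c["R"].T@c["t"]
        M=np.eye(3)-np.outer(d,d);A+=M;b+=M@o
    return np.linalg.solve(A,b)
def proj(c,X):
    q=c["K"]@(c["R"]@np.array(X)+c["t"]);return q[:2]/q[2]
def masks(img):
    H=cv2.cvtColor(img,cv2.COLOR_BGR2HSV);h,s,v=cv2.split(H)
    return dict(red=((h<8)|(h>172))&(s>150)&(v>80),yellow=(h>22)&(h<35)&(s>150)&(v>120),
      blue=(h>100)&(h<125)&(s>150)&(v>60),dark=(v<60), white=(s<40)&(v>190))
def blobs(m,win,mn=8):
    x0,y0,x1,y1=win;k=np.zeros(m.shape,np.uint8);k[y0:y1,x0:x1]=m[y0:y1,x0:x1]
    n,l,st,ce=cv2.connectedComponentsWithStats(k)
    return [(st[i].tolist(),ce[i].round(2).tolist()) for i in range(1,n) if st[i,4]>=mn]
E
python3 - <<'E'
from h import *
W=dict(top=(130,180,312,280),side=(110,190,305,300))
for n in W:
    c=dict(np.load(n+"0.npz"));m=masks(c["img"])
    for k in("red","yellow","blue","dark"):
        for b in blobs(m[k],W[n]):
            z=dict(red=.1,yellow=.018,blue=.041,dark=.157)[k]
            print(n,k,b,ray(c,b[1],z).round(4))
    x0,y0,x1,y1=W[n]
    cv2.imwrite(f"pics/crop_{n}.png",cv2.resize(c["img"][y0:y1,x0:x1],None,fx=4,fy=4,interpolation=cv2.INTER_CUBIC))
E
```

```text
top red ([273, 189, 10, 11, 79], [277.33, 194.3]) [0.5911 0.0983 0.1   ]
top red ([156, 251, 6, 5, 22], [158.5, 253.27]) [0.457  0.3685 0.1   ]
top yellow ([280, 258, 7, 11, 37], [283.38, 261.84]) [0.4386 0.0833 0.018 ]
top blue ([168, 216, 26, 25, 428], [181.56, 227.1]) [0.5212 0.3281 0.041 ]
top dark ([248, 198, 9, 10, 77], [252.25, 202.58]) [0.5645 0.154  0.157 ]
top dark ([292, 208, 9, 11, 76], [296.11, 212.78]) [0.5419 0.0593 0.157 ]
top dark ([263, 217, 17, 11, 40], [270.42, 223.98]) [0.5178 0.1148 0.157 ]
top dark ([191, 219, 5, 23, 41], [193.41, 230.54]) [0.504 0.281 0.157]
top dark ([242, 224, 10, 10, 75], [246.51, 228.2]) [0.5088 0.1663 0.157 ]
top dark ([172, 241, 12, 6, 34], [176.38, 242.82]) [0.4777 0.3173 0.157 ]
top dark ([262, 241, 9, 10, 71], [265.87, 245.85]) [0.4709 0.1248 0.157 ]
side red ([260, 201, 11, 9, 83], [265.1, 204.94]) [0.595  0.1008 0.1   ]
side red ([132, 256, 5, 6, 22], [134.05, 258.68]) [0.4563 0.3711 0.1   ]
side yellow ([265, 279, 9, 12, 49], [269.24, 283.67]) [0.4395 0.0856 0.018 ]
side blue ([148, 230, 29, 22, 68], [156.99, 237.56]) [0.5313 0.3484 0.041 ]
side blue ([158, 239, 11, 13, 16], [163.94, 245.31]) [0.5127 0.3293 0.041 ]
side dark ([234, 207, 11, 11, 59], [239.51, 211.93]) [0.5451 0.1541 0.157 ]
side dark ([248, 209, 22, 24, 176], [258.62, 222.64]) [0.5221 0.1138 0.157 ]
side dark ([280, 218, 11, 11, 94], [284.69, 223.0]) [0.5233 0.0608 0.157 ]
side dark ([226, 230, 12, 12, 67], [231.34, 236.03]) [0.4903 0.1672 0.157 ]
side dark ([261, 233, 4, 7, 10], [262.9, 236.2]) [0.4924 0.1043 0.157 ]
side dark ([158, 235, 22, 25, 118], [172.58, 250.41]) [0.4553 0.2797 0.157 ]
side dark ([153, 246, 8, 8, 10], [156.7, 249.0]) [0.457  0.3112 0.157 ]
side dark ([246, 249, 11, 12, 114], [251.05, 254.48]) [0.4528 0.1263 0.157 ]
side dark ([153, 255, 4, 3, 8], [154.62, 256.12]) [0.4422 0.3127 0.157 ]
```

View pics/crop_top.png

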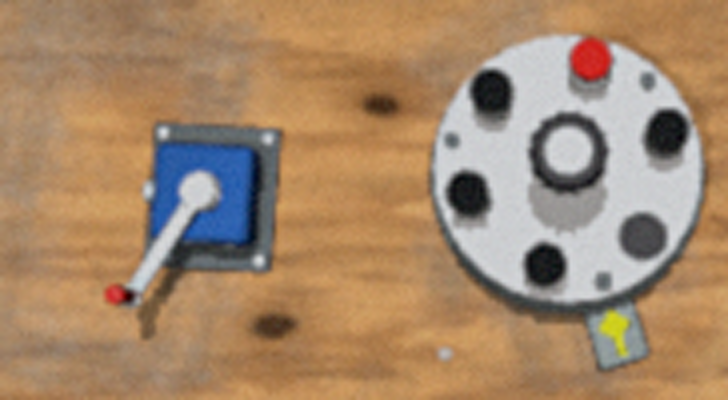

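```bash
python3 - <<'E'
from h import *
from scipy.spatial.transform import Rotation as Ro
from plant import r
s=r.state();q=s["eef_rot"];M=Ro.from_quat(np.r_[q[1:],q[0]]).as_matrix();print("tool axes x,y",M[:,0].round(3),M[:,1].round(3),"yaw y",np.degrees(np.arctan2(M[1,1],M[0,1])))
t,d=[dict(np.load(n+"0.npz")) for n in("top","side")]
caps=dict(top=[(277.33,194.3),(252.25,202.58),(246.51,228.2),(265.87,245.85),(296.11,212.78)],
 side=[(265.1,204.94),(239.51,211.93),(231.34,236.03),(251.05,254.48),(284.69,223.0)])
for n,c in(("top",t),("side",d)):
    P=np.array([ray(c,p,.102)[:2] for p in caps[n]])
    A=np.c_[2*P,np.ones(len(P))];x=np.linalg.lstsq(A,(P**2).sum(1),rcond=None)[0];C=x[:2]
    y=ray(c,dict(top=(283.38,261.84),side=(269.24,283.67))[n],.0185)[:2]
    print(n,"axis",C.round(4),"R",np.sqrt(x[2]+C@C).round(4),"mid",((P[0]+P[3])/2).round(4),((P[2]+P[4])/2).round(4),"ptr",np.degrees(np.arctan2(*(y-C)[::-1])).round(1),"red",[np.degrees(np.arctan2(*(p-C)[::-1])).round(1) for p in P], "ptr dist",np.linalg.norm(y-C))
post=tri((t,d),((158.5,253.27),(134.05,258.68)));print("post",post, ray(t,(158.5,253.27),.09),ray(d,(134.05,258.68),.09))
for n,c in(("top",t),("side",d)):
    hs=cv2.cvtColor(c["img"],cv2.COLOR_BGR2HSV);m=(hs[...,1]<40)&(hs[...,2]>150)
    for b in blobs(m,(150,215,195,262) if n=="top" else(130,230,185,275)):print(n,b,ray(c,b[1],.051).round(4))
print("pivot",ray(t,(180,227.3),.055))
print("plate corners",[ray(t,(130+a/4,180+b/4),.003).round(3)[:2].tolist() for a,b in((163,132),(268,138),(260,262))])
print("shaker left/front",ray(t,(322,150),.06),ray(t,(335,170),.1),ray(t,(325,248),.03))
E
```

```text
tool axes x,y [-0.     0.002 -1.   ] [ 0.325 -0.946 -0.002] yaw y -71.04762942041975
top axis [0.532  0.1125] R 0.0595 mid [0.5321 0.1117] [0.5307 0.1124] ptr -162.6 red [np.float64(-13.5), np.float64(47.3), np.float64(108.4), np.float64(167.9), np.float64(-74.1)] ptr dist 0.09789860465693498
side axis [0.5335 0.1139] R 0.0604 mid [0.5341 0.1141] [0.5326 0.1142] ptr -163.3 red [np.float64(-12.3), np.float64(47.1), np.float64(108.0), np.float64(167.1), np.float64(-73.6)] ptr dist 0.09838867864685097
post [0.45661042 0.369746   0.10010307] [0.45730052 0.37080508 0.09      ] [0.46000118 0.37451747 0.09      ]
top ([162, 223, 23, 30, 160], [173.58, 235.86]) [0.4996 0.3449 0.051 ]
side ([140, 236, 26, 29, 153], [154.01, 247.9]) [0.5015 0.348  0.051 ]
pivot [0.51960762 0.32925566 0.055     ]
plate corners [[0.56, 0.363], [0.556, 0.297], [0.479, 0.301]]
shaker left/front [ 0.70458582 -0.01060978  0.06      ] [ 0.64716499 -0.03477751  0.1       ] [ 0.47123038 -0.01620197  0.03      ]
```

The carousel axis is at about (0.5325, 0.113). The pointer lies at −163° and the red vial at −12.7°, so the turntable needs about −150°. The lever pivot is at (0.5196, 0.329) and the post at (0.4575, 0.370), with the stop expected near (0.452, 0.299). First I'll travel close in, in front of the shaker, spinning towards a jaw yaw of 86°. That direction suits the counter and leaves wrist range for the knob.

```bash
python3 -m jog '{"translation":[[0.1,1,0],[0.3,2,0],[0.4,3,0],[0.6,4,0],[0.7,5,0],[0.9,6,0],[1,7,0],[1.5,7.9,0],[2,8.8,0],[2.5,9.7,0],[3,10.6,0],[3.5,11.5,0]],"spin":[1,2,3,4,5,6,7,8,9,10,11,12]}' 40
```

```text
clock: 1.1
position: [0.3431, -0.1287, 0.2326]
eef_rot: [0.505, 0.494, 0.505, -0.495]
ft_force: [0.6, 0.5, 1.0]
opening: 0.462
```

```bash
python3 -m jog '{"translation":[[0,1,0],[0,2,0],[0,3,0],[0,4,0],[0,5,0],[0,6,0],[0,7,0],[0.4,7.9,0],[0.8,8.8,0],[1.2,9.7,0],[1.6,10.6,0],[2,11.5,0]],"spin":[1,2,3,4,5,6,7,8,9,10,11,12]}'
```

```text
clock: 2.1
position: [0.4231, 0.3334, 0.2319]
eef_rot: [0.7, 0.101, 0.7, -0.102]
ft_force: [-0.1, -0.8, 1.3]
opening: 0.462
```

```bash
python3 -m jog '{"translation":[[0.4,0.5,0],[0.9,0.9,0],[0.9,0.9,0],[0.9,0.9,-0.9],[0.9,0.9,-1.8],[0.9,0.9,-2.5],[0.9,0.9,-3],[0.9,0.9,-3.4],[0.9,0.9,-3.7],[0.9,0.9,-3.95],[0.9,0.9,-3.95]],"spin":[1,2,2.2,2.2,2.2,2.2,2.2,2.2,2.2,2.2,2.2]}'
python3 - <<'E'
from h import *
from plant import r
o=[]
for n,w in(("top",(120,190,240,280)),("side",(90,200,220,300))):
    c=r.camera(n); x0,y0,x1,y1=w
    o.append(cv2.resize(c["img"][y0:y1,x0:x1],(390,300),interpolation=cv2.INTER_CUBIC))
cv2.imwrite("pics/p1.png",np.hstack(o))
E
```

```text
clock: 3.02
position: [0.4578, 0.3684, 0.0717]
eef_rot: [0.706, 0.019, 0.708, -0.021]
ft_force: [-0.4, -0.3, -0.2]
opening: 0.46
```

View pics/p1.png

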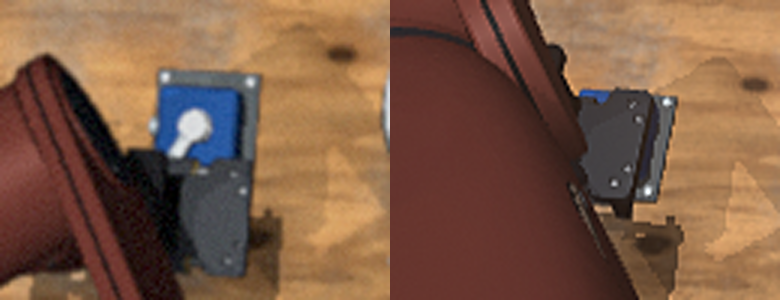

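Both views show the gripper straddling the post region with the arm of the lever still at rest, and no contact force. Next I push along the arc and stop short of the stop.

```bash
python3 -m jog '{"translation":[[0,-0.2,0],[0,-0.34,0],[-0.1,-0.55,0],[-0.23,-0.75,0],[-0.28,-0.98,0],[-0.32,-1.21,0],[-0.32,-1.45,0],[-0.3,-1.68,0],[-0.25,-1.9,0],[-0.23,-1.95,0],[-0.23,-1.95,0]],"spin":[0,0,0,0,0,0,0,0,0,0,0]}'
```

```text
clock: 4.03
position: [0.4503, 0.2907, 0.0743]
eef_rot: [0.707, 0.02, 0.707, -0.021]
ft_force: [-0.8, 3.2, 0.8]
opening: 0.461
```

```bash
python3 - <<'E'
from h import *
from plant import r
c=r.camera("top"); np.savez("top1.npz",**c); print(r.state()["ft_force"])
cv2.imwrite("pics/p2.png",cv2.resize(c["img"][190:280,120:240],(780,585),interpolation=cv2.INTER_CUBIC))
E
```

```text
[-0.97865316  1.62010096  1.66329769]
```

View pics/p2.png

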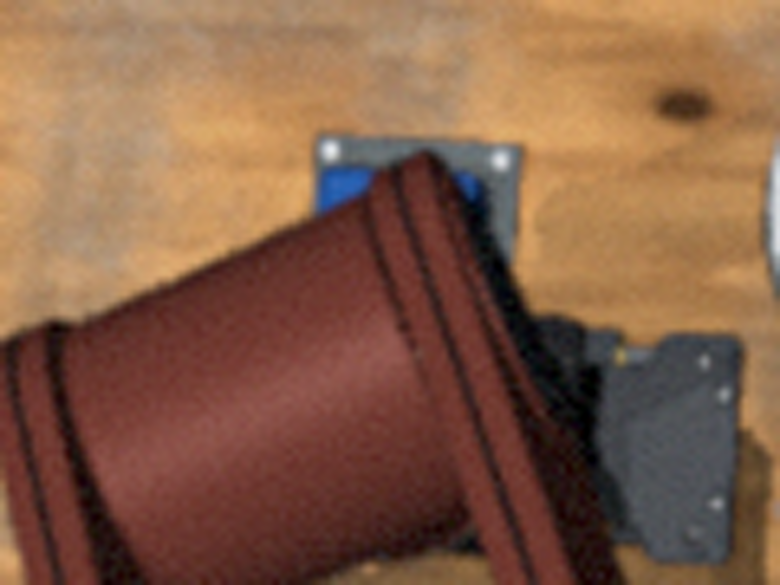

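The lever is hidden under the wrist, so I'll use force to find the stop, pushing on in small steps.

```bash
python3 -m jog '{"translation":[[0.03,-0.06,-0.05],[0.04,-0.12,-0.05],[0.04,-0.16,-0.05],[0.04,-0.16,-0.05]],"spin":[0,0,0,0]}';python3 -m jog '{"translation":[[0.02,-0.06,0],[0.02,-0.06,0]],"spin":[0,0]}'
```

```text
clock: 4.42
position: [0.4524, 0.2867, 0.0724]
eef_rot: [0.707, 0.022, 0.706, -0.02]
ft_force: [0.9, 10.9, -2.2]
opening: 0.458
clock: 4.58
position: [0.4527, 0.2865, 0.0723]
eef_rot: [0.707, 0.023, 0.707, -0.018]
ft_force: [-1.9, 11.6, 0.3]
opening: 0.458
```

The push stalls at 11 N, well above the 2.7 N the spring gives, and the geometry puts the lever at about 0.98 rad, so it is at its stop. I'll let it follow back.

```bash
python3 -m jog '{"translation":[[-0.08,0.3,0],[-0.17,0.6,0],[-0.2,0.9,0],[-0.15,1.2,0],[-0.08,1.5,0],[0.05,1.8,0],[0.13,2.1,0],[0.13,2.1,0],[0.13,2.1,0],[0.13,2.1,0],[0.13,2.1,0],[0.13,2.1,0]],"spin":[0,0,0,0,0,0,0,0,0,0,0,0]}'; python3 -m jog '{"translation":[[0,0,0.5],[0,0,1.3],[0,0,2.2],[0,0,3.1],[0,0,4],[0,-0.9,4],[0,-1.8,4],[0,-2.7,4],[0,-3.6,4],[0,-4.5,4],[0,-4.5,4]],"spin":[0,0,0,0,0,0,0,0,0,0,0]}' 87
python3 - <<'E'
from h import *
from plant import r
o=[]
for n,w in(("top",(120,180,320,280)),("side",(90,190,310,300))):
    c=r.camera(n); np.savez(n+"2.npz",**c);x0,y0,x1,y1=w
    o.append(cv2.resize(c["img"][y0:y1,x0:x1],(600,300),interpolation=cv2.INTER_CUBIC))
    for b in blobs(masks(c["img"])["red"],w): print(n,b)
cv2.imwrite("pics/p3.png",np.vstack(o))
E
```

```text
clock: 5.58
position: [0.4577, 0.3699, 0.0721]
eef_rot: [0.707, 0.023, 0.707, -0.018]
ft_force: [0.7, -0.0, -0.0]
opening: 0.462
clock: 6.5
position: [0.4576, 0.1844, 0.2321]
eef_rot: [0.707, 0.023, 0.707, -0.021]
ft_force: [-0.1, -0.2, -0.1]
opening: 0.997
top ([273, 189, 10, 11, 79], [277.33, 194.3])
top ([248, 207, 4, 8, 11], [249.09, 210.09])
top ([232, 213, 4, 9, 12], [233.17, 216.25])
top ([238, 212, 9, 12, 20], [243.2, 217.0])
top ([211, 216, 5, 4, 8], [212.88, 217.62])
top ([223, 218, 11, 8, 21], [227.57, 221.81])
top ([192, 232, 4, 4, 8], [193.38, 233.12])
top ([156, 251, 6, 5, 21], [158.43, 253.19])
top ([239, 257, 5, 5, 8], [241.38, 259.25])
top ([202, 262, 7, 3, 9], [204.78, 263.22])
top ([224, 262, 6, 4, 8], [226.12, 263.5])
```

View pics/p3.png

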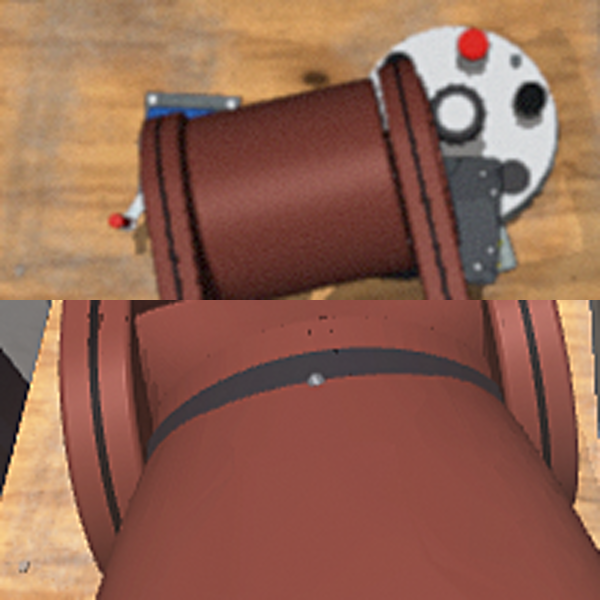

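The top view shows the red post back at its rest pixel (158.4, 253.2), and the red cap unmoved at (277.3, 194.3). Now I move over the knob, lower to grasp height (tips about 26 mm above the caps) and close gently.

```bash
python3 -m jog '{"translation":[[0.6,-0.6,0],[1.2,-1.2,0],[1.87,-1.79,0],[1.87,-1.79,0],[1.87,-1.79,-0.7],[1.87,-1.79,-1.4],[1.87,-1.79,-1.9],[1.87,-1.79,-2.2],[1.87,-1.79,-2.33],[1.87,-1.79,-2.33]],"spin":[0,0,0,0,0,0,0,0,0,0]}' 87
python3 -m jog '{"translation":[[0,0,0],[0,0,0],[0,0,0],[0,0,0],[0,0,0],[0,0,0],[0,0,0],[0,0,0],[0,0,0],[0,0,0]],"spin":[0,0,0,0,0,0,0,0,0,0]}' 30 15
```

```text
clock: 7.43
position: [0.5318, 0.1174, 0.1381]
eef_rot: [0.706, 0.024, 0.707, -0.019]
ft_force: [0.2, 0.0, -0.1]
opening: 1.002
clock: 8.27
position: [0.5318, 0.1142, 0.1382]
eef_rot: [0.706, 0.022, 0.708, -0.022]
ft_force: [-1.7, -12.0, 2.7]
opening: 0.477
```

The opening is 41.5 mm, so the knob is gripped. The required turn is about −150°, in two parts, and I'll look before the end.

```bash
python3 -m jog '{"translation":[[0,0,0],[0,0,0],[0,0,0],[0,0,0],[0,0,0],[0,0,0],[0,0,0],[0,0,0],[0,0,0],[0,0,0],[0,0,0],[0,0,0]],"spin":[-0.5,-1.5,-2.5,-3.5,-4.5,-5.5,-6.5,-7.5,-8.5,-9.5,-10,-10]}'
python3 -m jog '{"translation":[[0,0,0],[0,0,0],[0,0,0],[0,0,0],[0,0,0],[0,0,0],[0,0,0],[0,0,0],[0,0,0],[0,0,0],[0,0,0],[0,0,0]],"spin":[-0.5,-1.5,-2.5,-3.5,-4.5,-5.5,-6.5,-7.5,-8.5,-9.5,-10,-10]}'
python3 -m jog '{"translation":[[0,0,0],[0,0,0],[0,0,0],[0,0,0],[0,0,0]],"spin":[-0.5,-1.5,-2.5,-3,-3]}'
python3 - <<'E'
from h import *
from plant import r
o=[]
for n,w in(("top",(200,170,340,280)),("side",(190,180,330,300))):
    c=r.camera(n); np.savez(n+"3.npz",**c);x0,y0,x1,y1=w
    o.append(cv2.resize(c["img"][y0:y1,x0:x1],(400,320),interpolation=cv2.INTER_CUBIC))
    for k in("red","yellow"):
      for b in blobs(masks(c["img"])[k],w,15): print(n,k,b,ray(c,b[1],.102 if k=="red" else .0185).round(4))
cv2.imwrite("pics/p4.png",np.hstack(o)); s=r.state();q=s["eef_rot"];print(s["joint_pos"].round(2),s["position"],q)
E
```

```text
clock: 9.27
position: [0.5331, 0.116, 0.1383]
eef_rot: [0.601, 0.375, 0.601, -0.371]
ft_force: [6.9, 8.3, -5.2]
opening: 0.48
clock: 10.27
position: [0.5355, 0.1159, 0.1382]
eef_rot: [0.334, 0.628, 0.331, -0.62]
ft_force: [10.9, -0.3, -9.4]
opening: 0.479
clock: 10.68
position: [0.5362, 0.1154, 0.1382]
eef_rot: [0.233, 0.672, 0.227, -0.665]
ft_force: [4.9, -3.2, -3.2]
opening: 0.476
top red ([286, 171, 8, 7, 15], [288.93, 174.07]) [0.6378 0.0714 0.102 ]
top red ([280, 239, 10, 9, 70], [284.19, 242.93]) [0.4799 0.0837 0.102 ]
[ 0.07  0.12  1.83 -0.    1.18  0.98] [0.53613082 0.11544248 0.13816918] [ 0.2339501   0.67197585  0.22880695 -0.66435171]
```

View pics/p4.png

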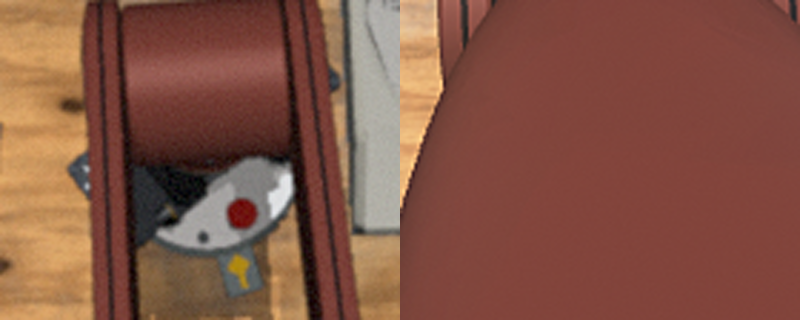

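The top view shows the red cap at (284.2, 242.9), which is −151.1° about the axis. The pointer, at about (284, 262), is at −162.6°. Another −11.5° is needed, or −1.9 units.

```bash
python3 -m jog '{"translation":[[0,0,0],[0,0,0],[0,0,0],[0,0,0],[0,0,0],[0,0,0],[0,0,0],[0,0,0]],"spin":[-0.4,-0.9,-1.4,-1.8,-1.9,-1.9,-1.9,-1.9]}'
cat > chk.py <<'E'
from h import *
from plant import r
c=r.camera("top");w=(240,225,320,280);x0,y0,x1,y1=w
C=np.array([.532,.1125]);H=cv2.cvtColor(c["img"],cv2.COLOR_BGR2HSV);h,s,v=cv2.split(H)
yel=(h>17)&(h<36)&(s>170)&(v>90)
red=((h<5)|(h>174))&(s>190)&(v>70)
for k,m,z in(("red",red,.102),("yel",yel,.0185)):
    for b in blobs(m,w,12):
        P=ray(c,b[1],z)[:2]-C;print(k,b,P.round(4),np.linalg.norm(P).round(4),np.degrees(np.arctan2(P[1],P[0])).round(1))
st=r.state();print(st["position"],st["ft_force"],st["opening"]*87,st["joint_vel"].round(4),st["clock"])
cv2.imwrite("pics/p5.png",cv2.resize(c["img"][y0:y1,x0:x1],None,fx=8,fy=8,interpolation=cv2.INTER_CUBIC))
E
python3 chk.py
```

```text
clock: 11.45
position: [0.5364, 0.115, 0.1382]
eef_rot: [0.168, 0.691, 0.161, -0.684]
ft_force: [2.9, -3.5, -2.3]
opening: 0.481
red ([276, 241, 9, 9, 61], [279.57, 245.0]) [-0.0568 -0.0183] 0.0597 -162.1
yel ([280, 258, 7, 11, 37], [283.38, 261.84]) [-0.0934 -0.0292] 0.0979 -162.6
[0.53641505 0.11503762 0.13815621] [ 4.5286467  -3.27627166 -1.71905726] 41.74517818958828 [ 0.0006  0.0003  0.0005 -0.0017 -0.0013  0.0012] 11.5
```

View pics/p5.png

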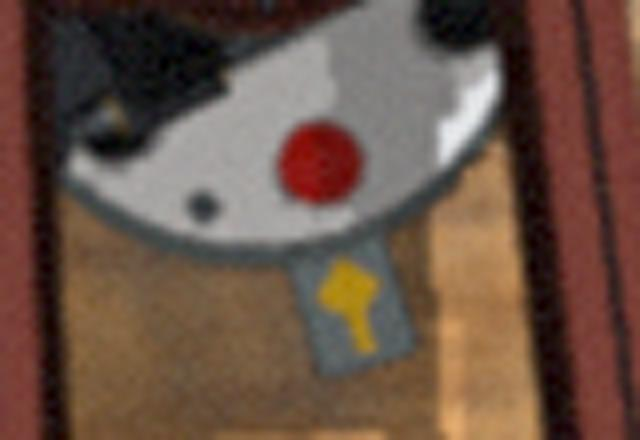

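The picture shows the red cap at (279.6, 245.0) in line with the pointer arrow at (283.4, 261.8): −162.1° against −162.6°, about 0.5 mm sideways. I'll hold briefly and then hand in.

```bash
python3 -m jog '{"translation":[[0,0,0],[0,0,0],[0,0,0],[0,0,0],[0,0,0],[0,0,0]],"spin":[0,0,0,0,0,0]}' && python3 chk.py && python3 -c "
from plant import r
r.hand_in()"
```

```text
clock: 12.0
position: [0.5364, 0.115, 0.1381]
eef_rot: [0.168, 0.691, 0.161, -0.684]
ft_force: [2.6, -2.7, -1.5]
opening: 0.482
red ([276, 241, 8, 9, 59], [279.39, 245.02]) [-0.0568 -0.0179] 0.0596 -162.5
yel ([280, 258, 7, 11, 37], [283.38, 261.84]) [-0.0934 -0.0292] 0.0979 -162.6
[0.53642031 0.1150081  0.13815849] [ 2.68543694 -2.92029762 -1.21182253] 41.64640005487133 [ 0.0005  0.     -0.      0.001   0.0008  0.0008] 12.05
the job is handed in; nothing more can be done
```

I handed the job in at about 12 s. The lever was swung to its stop and let go, and the carousel was turned about −150° by its knob until the red-capped vial lined up with the pointer.

- **Lever:** it stalled at about 11 N, at roughly 0.98 rad by geometry. The arm hid it from the cameras at that moment, so the stop was confirmed only by force and position. After release, the red post was seen back at its starting pixel.
- **Carousel:** in the last check the red cap stood at −162.5° against −162.6° for the pointer, under 1 mm sideways. Only the top camera could confirm this, because the arm blocked the side view. The arm was still, and the knob was held at 41.6 mm opening with a 15 N grip setting.
- **Other things:** the forces gave no sign of touching anything else. I did not check the weight and the tins again after the start, but the arm never went near them.

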